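# Hold the pill box's evening lid open

### The job

Open the evening compartment of the white pill box by pressing its blue thumb tab all the way down with a fingertip, so that the lid tips up, and finish while still holding the tab down so that I can take my tablets out. Leave the box standing where it is, do not push or pry at the white cover itself, keep the yellow morning lid shut, and leave the other things on the ledge alone.

Things in the scene. Friction and masses are not known exactly. Their poses are not given: they have to be found in the camera images.
- pillbox: white pill box with two compartments, loose, 350 g, 100 mm deep (x), 116 wide (y), 42 high; the foot reaches under the tabs. Origin: centre of its underside; +x to its rear, where the tabs are, z up. Both lids rock on a pin along y, 14 mm behind the origin, 36 mm above the ledge: white cover before the pin, thumb tab behind, blue for evening, yellow for morning, 18 mm apart
- evening_tab: blue thumb tab of the evening lid, behind the hinge pin, 28 mm to the -y side of the box: a plate 34 mm wide slanting up and back at 35 degrees to a round bead, 8 mm thick, 38 mm long along y, which takes the press. Origin: centre of the bead, at rest 51 mm above the ledge and 21 mm behind the pin; at its stop 31 mm above the ledge (20 mm lower), 25 mm behind the pin. Frame as the pill box's when shut.
- morning_tab: yellow thumb tab of the morning lid, behind the hinge pin, 28 mm to the +y side of the box: a plate 34 mm wide slanting up and back at 35 degrees to a round bead, 8 mm thick, 38 mm long along y, which takes the press. Origin: centre of the bead, at rest 51 mm above the ledge and 21 mm behind the pin; at its stop 31 mm above the ledge (20 mm lower), 25 mm behind the pin. Frame as the pill box's when shut.
- evening_lid (a joint): hinge angle of the evening lid in rad (its tab is blue): 0 shut, 0.82 with the tab at its stop; it grows as the tab behind the pin goes down and the cover in front of the pin rises. A spring shuts it again when let go; on the bead it takes about 2 N to start and 3.5 N at the stop, and it is damped, so press slowly.
- morning_lid (a joint): hinge angle of the morning lid in rad (its tab is yellow): 0 shut, 0.82 with the tab at its stop; it grows as the tab behind the pin goes down and the cover in front of the pin rises. A spring shuts it again when let go; on the bead it takes about 2 N to start and 3.5 N at the stop, and it is damped, so press slowly.
- evening_cover: the white cover of the evening compartment, 62 x 52 x 3 mm, which swings up with the blue tab. Origin: on the hinge pin; it lies along the -x of its frame. At the stop its front edge stands about 85 mm above the ledge
- mug: glass toothbrush mug, loose, 72 mm in diameter, 95 mm high. Origin: centre of its underside
- soap_dish: white ceramic soap dish with a bar of soap, loose, 120 x 80 x 30 mm, long along its x. Origin: centre of its underside
- hair_pick: black plastic hair pick lying flat, loose, 167 x 60 x 8 mm, its tines along +x. Origin: underside, near the root of the tines
- ear_cleaner: stainless steel ear cleaner lying flat, loose, 90 x 7 x 4 mm, along its x. Origin: underside, near its middle
- ledge: the fixed wooden ledge that everything stands on, 560 mm deep (x) and 1880 mm wide. Origin: centre of its underside, at z = 0; its top is at z = 0.020
Things that resemble listed ones, but are neither listed nor needed, are in the scene too. Leave any orange or purple look-alike of the pillbox alone.

How it is judged:
By the outcome, as a careful person would: the job done as asked, in the order asked, and still so for the second after the job is handed in, while the arm keeps its last pose, push and grip.
It also fails if it takes over 32 s, if anything falls off the work surface, if the arm or the gripper's body presses on something with over 40 N, if the wrist force passes 120 N, or if a joint passes its speed limit or range.

### The arm

A 6-joint arm with a two-finger parallel gripper is mounted at the origin on the work surface. World frame = base frame: x ahead of the robot, y to its left, z up, the work surface at z = 0. Lengths are in m, angles in rad, forces in N, time in s.
With the tool pointing down it reaches from about 0.3 to 0.75 m from the base axis. Payload 8.5 kg.
Tool frame: the origin (TCP) lies on the centre line of the jaws, within the pads' length; the fingertips stand 22 mm ahead of it and the grasp point (between the pads) lies 3 mm ahead of it; z points along the fingers, x is the direction in which the jaws open and shut, and the axes are right-handed (so a half turn about z gives the same grasp; the last joint's range is limited). The gripper opens to 88 mm and grips with 3 to 60 N. Pads are 18 mm wide; open, the fingers measure 123 mm over their backs; the gripper's body (75 mm by 187 mm) begins 45 mm behind the grasp point.
Start: joints at [-1.349, 0.381, 1.297, -0, 1.464, -0.215], TCP at [0.233, -0.498, 0.261] pointing down, gripper open.
Joint ranges: [-3.11, 3.11], [-0.89, 2.33], [0.22, 2.48], [-1.42, 4.56], [0.17, 2.85], [-2.88, 2.88]. Speed limits (rad/s): [2.39, 2.39, 3.14, 3.14, 3.14, 3.14].

### API

Orientations are given as a rotation vector (axis times angle).
In Python, from bench import env, cams gives the robot as it stands. The module is installed in compiled form; this text tells all that it offers.
- The arm moves only by the tool servo_tool, never from a script. Its argument "series" is one flat list of numbers, 4 for each row, row after row: the shift along the world's x, y, z in cm, then the turn about the world's z in rad. A call has exactly 5 rows; each row is the pose to reach, as a shift and turn from the pose commanded when the call began; what a row does not reach only later rows make up. A row lasts 1/8 s, in which the tool goes at most 62.5 mm and 10.7 degrees, less where a joint would pass 70% of its speed; a pose out of reach is approached as far as the arm can. A call with a gripper value outside its range is refused whole. "fingers" is the closure in counts, from 0 (fully open) to 255 (shut), set as the call begins (left out, the last holds). The fingers move at their own pace and stop on an object; "grip_force" is the grip in N (left out, the last holds). Time passes only in rows, so rows that repeat a pose let the fingers close, or fill a call up. It gives the time, the measured TCP pose, the force and the opening at its end, in the units of the state.
- env.state(): the state, without advancing time (a new reading comes with each control period).
- cams.capture(name): name is "scene" or "top" or "wrist"; returns the picture (384x512x3 uint8, red, green, blue); there is no depth.
- cams.camera_info(name): a dict with "fov_y" (degrees; the focal length in pixels is half the picture's height over the tangent of half this angle, whatever the lens; pixels are square), "cx", "cy" (the principal point, pixels), "camera_from_world" (4x4, takes a point from world to camera coordinates); the wrist camera has in their place "tool_from_camera" (4x4, takes a point from camera to tool coordinates, whose origin is the TCP and whose axes are the tool frame's). Camera axes: x right, y up, looking along -z (the intrinsics and any distortion apply to the point x, -y, -z); pixel columns grow to the right and rows downward; lengths in m; the calibration is good to about 2 mm. The wrist camera is an equidistant fisheye: a pixel r from the principal point sees the ray r / f radians off the axis. A picture is of the moment at which its call begins: read the wrist's pose just before it. camera_info takes no time and is no camera call.
- env.job_done(): hands the job in, once; it reports no verdict.
Trained networks look in the newest picture that a camera, given by its name, has taken for a name from the list of things; names that differ only in an ending like _2 or _b are one class to them, and where a whole thing is asked for, a point or a joint stands for the part that bears it (a point fixed in the world has none). Each returns a list of dicts, best first, with "p" (0 to 1); they miss things now and then, are a little off and sometimes report something else, mostly with a low value. They report only what shows in the picture. A call takes as long as a camera call. They do not tell look-alikes from the thing itself.
- cams.masks_of(name, camera): "mask" (384x512 bool, what is visible of it) and "extent" ([left, top, right, bottom] in pixels, round what is visible of it).
The state is a dict: "time_s": time; "joints": joint angles; "dq": joint speeds; "joint_efforts": joint torques, N m; "eef_pos": TCP position; "eef_rot": TCP orientation; "wrist_force": force on the tool from outside, world axes, zero at the start; "moment": the same for the moment, N m; "opening": finger opening in m.
Only numpy, scipy, OpenCV 4.12 (cv2) and the standard library are available. Lean on these libraries where they do the work, as an engineer would, in place of code of your own. Each camera call takes 0.05 s, during which the arm holds its last target.

## Working session

There is one attempt and no reset: what is moved stays moved. The work goes in short steps, Python scripts to look and compute and a tool call to move; the robot and the scene stay as the last step left them, time stands still between calls to the robot, and variables do not carry over. Pictures are saved under pics/ and viewed, and the job is handed in when it is done.

Besides the shell and the picture viewer there is one more tool, called after "Emit:" as name(argument=value, ...) on one line, values as JSON. servo_tool: Moves the arm, as the interface text tells. Its arguments: {"type":"object","properties":{"series":{"type":"array","items":{"type":"number"}},"fingers":{"type":"number"},"grip_force":{"type":"number"}},"required":["series"]}

```bash
mkdir -p pics; python3 - <<'E'
from bench import env,cams
import cv2,numpy as np
for n in ["scene","top","wrist"]:
    im=cams.capture(n); cv2.imwrite(f"pics/{n}0.png",im[:,:,::-1])
    for t in ["pillbox","evening_tab","morning_tab"]:
        try:
            print(n,t,[(round(d["p"],2),[int(v) for v in d["extent"]]) for d in cams.masks_of(t,n)][:4])
        except Exception as e: print(e)
    i=cams.camera_info(n); print({k:(np.round(v,3).tolist()) for k,v in i.items()})
s=env.state();print(s)
E
```

```text
scene pillbox [(0.82, [273, 110, 317, 136]), (0.72, [75, 196, 124, 239]), (0.62, [222, 127, 269, 160]), (0.6, [251, 178, 308, 227])]
scene evening_tab [(0.5, [104, 211, 114, 222]), (0.48, [291, 110, 299, 120]), (0.41, [236, 126, 247, 136])]
scene morning_tab [(0.51, [292, 187, 304, 199]), (0.38, [281, 111, 290, 122]), (0.2, [0, 99, 512, 384])]
{'fov_y': 48.424, 'cx': 256.235, 'cy': 187.488, 'camera_from_world': [[0.697, 0.717, 0.021, -0.395], [-0.442, 0.407, 0.799, 0.149], [0.565, -0.566, 0.601, -1.395], [0.0, 0.0, 0.0, 1.0]]}
top pillbox [(0.88, [222, 140, 269, 183]), (0.73, [154, 260, 208, 308]), (0.57, [69, 247, 123, 292])]
top evening_tab [(0.67, [72, 274, 91, 286]), (0.56, [163, 294, 177, 306]), (0.5, [228, 145, 242, 158])]
top morning_tab [(0.73, [228, 145, 243, 157]), (0.57, [96, 279, 114, 290]), (0.5, [187, 291, 201, 303]), (0.41, [382, 120, 423, 171])]
{'fov_y': 42.716, 'cx': 250.039, 'cy': 180.811, 'camera_from_world': [[0.005, -1.0, -0.002, 0.072], [0.981, 0.004, 0.195, -0.516], [-0.195, -0.003, 0.981, -1.145], [0.0, 0.0, 0.0, 1.0]]}
wrist pillbox [(0.83, [80, 2, 183, 105]
[... 232 characters left out ...]
0.965, -0.123], [0.0, 0.0, 0.0, 1.0]]}
{'time_s': 0.6, 'joints': array([-1.34929862e+00,  3.80619446e-01,  1.29738386e+00,  7.67530360e-06,
        1.46359146e+00, -2.15296797e-01]), 'dq': array([-0.00053424,  0.00106724, -0.00024134,  0.00059453,  0.00038485,
       -0.00011486]), 'joint_efforts': array([-1.59303450e-03, -4.37636340e+01, -2.24665922e+01,  7.13405153e-02,
        3.14144860e-02,  1.82302676e-05]), 'eef_pos': array([ 0.23266991, -0.49835421,  0.2607434 ]), 'eef_rot': array([-2.64997587e+00,  1.68736154e+00, -6.09924486e-06]), 'wrist_force': array([-0.29870025,  0.20789248, -0.35723239]), 'moment': array([ 0.00979963, -0.01155585,  0.03953809]), 'opening': 0.08777904577103271}
```

```bash
python3 - <<'E'
import cv2
for n in ["scene","top"]:
    im=cv2.imread(f"pics/{n}0.png"); cv2.imwrite(f"pics/{n}0b.png",cv2.resize(im,(800,600),interpolation=cv2.INTER_CUBIC))
im=cv2.imread("pics/top0.png")[120:330,40:320]; cv2.imwrite("pics/top0c.png",cv2.resize(im,(800,600),interpolation=cv2.INTER_CUBIC))
E
```

```text
(no output)
```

View pics/scene0b.png

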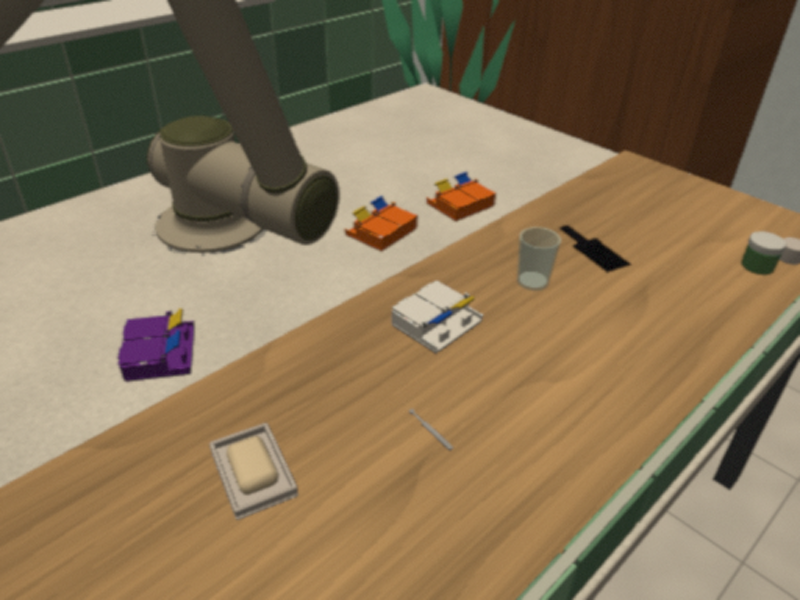

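View pics/top0b.png

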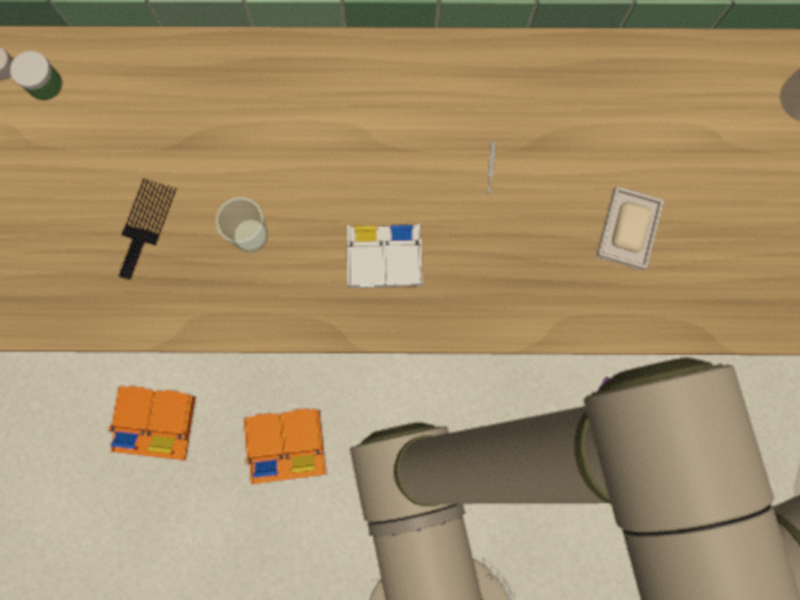

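View pics/top0c.png

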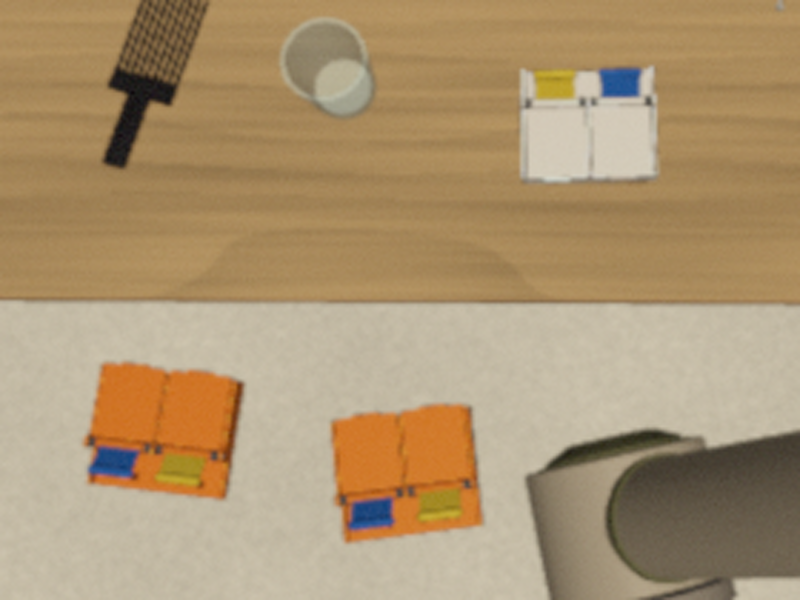

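View pics/wrist0.png

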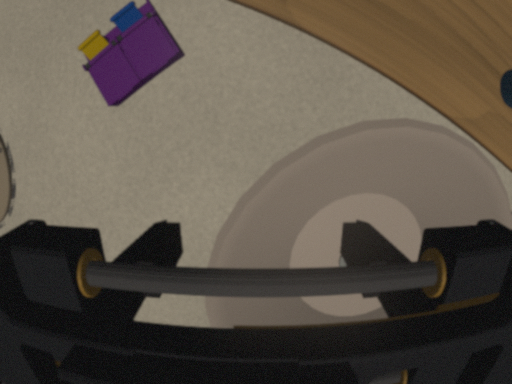

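```bash
cat > h.py <<'E'
import numpy as np,cv2
from bench import env,cams
from scipy.spatial.transform import Rotation as R
def ray(name,u,v,st=None):
    i=cams.camera_info(name); f=192/np.tan(np.radians(i["fov_y"])/2)
    x,y=u-i["cx"],v-i["cy"]
    if name=="wrist":
        r=np.hypot(x,y);t=r/f;d=np.array([np.sin(t)*x/r,-np.sin(t)*y/r,-np.cos(t)])
        T=np.eye(4);T[:3,:3]=R.from_rotvec(st["eef_rot"]).as_matrix();T[:3,3]=st["eef_pos"]
        M=T@i["tool_from_camera"]
    else:
        d=np.array([x/f,-y/f,-1.]);M=np.linalg.inv(i["camera_from_world"])
    return M[:3,3],M[:3,:3]@d
def atz(name,u,v,z,st=None):
    o,d=ray(name,u,v,st);return o+d*(z-o[2])/d[2]
def blob(im,col,roi):
    h=cv2.cvtColor(im,cv2.COLOR_RGB2HSV)
    m=cv2.inRange(h,(100,120,40),(130,255,255)) if col=="b" else cv2.inRange(h,(22,140,80),(32,255,255))
    z=np.zeros_like(m);l,t,r,b=roi;z[t:b,l:r]=m[t:b,l:r]
    v,u=np.nonzero(z);return z,u,v
E
python3 - <<'E'
from h import *
im=cv2.imread("pics/top0.png")[:,:,::-1].copy()
for c in "by":
    m,u,v=blob(im,c,(215,135,275,165)); print(c,len(u),u.min(),u.max(),v.min(),v.max(),u.mean())
    print("bead",atz("top",u.mean(),v.min()+1,.071))
for p in [(222,184),(269,182),(222.5,144.5),(268.5,144)]: print(atz("top",*p,.05))
E
```

```text
b 98 250 263 145 152 256.5
bead [0.59819001 0.05935779 0.071     ]
y 126 227 240 144 153 233.78571428571428
bead [0.60048456 0.11455147 0.071     ]
[0.50790873 0.14296285 0.05      ]
[0.51334401 0.0285078  0.05      ]
[0.60744348 0.14328759 0.05      ]
[0.6091732  0.02945962 0.05      ]
```

Emit:
servo_tool(series=[3.2,4.9,0,-0.08,6.4,9.8,0,-0.16,9.6,14.7,0,-0.24,12.8,19.6,0,-0.34,16,24.5,0,-0.437], fingers=255, grip_force=10)

```text
time_s: 1.23
eef_pos: [0.3934, -0.2517, 0.261]
eef_rot: [-2.217, 2.226, -0.001]
wrist_force: [0.4, -0.2, 0.6]
opening: 0.0396
```

Emit:
servo_tool(series=[4,6,0,0,8,12,0,0,12,18,0,0,16,24.5,0,0,20.4,31.2,0,0])

```text
time_s: 1.85
eef_pos: [0.5648, 0.01, 0.2609]
eef_rot: [-2.221, 2.221, -0.001]
wrist_force: [0.5, -1.3, 0.1]
opening: 0.0005
```

Emit:
servo_tool(series=[0,0,-2,0,0,0,-4,0,0,0,-6,0,0,0,-6,0,0,0,-6,0])

```text
time_s: 2.48
eef_pos: [0.5642, 0.008, 0.2016]
eef_rot: [-2.221, 2.221, -0.002]
wrist_force: [0.1, 0.8, -0.6]
opening: 0.0002
```

```bash
python3 - <<'E'
from h import *
s=env.state();print(s["time_s"],s["eef_pos"],s["opening"],R.from_rotvec(s["eef_rot"]).as_matrix().round(3).tolist(),s["wrist_force"])
im=cams.capture("wrist"); cv2.imwrite("pics/w1.png",cv2.resize(im,(800,600))[:,:,::-1])
cv2.imwrite("pics/w1raw.png",im[:,:,::-1])
for t in ["evening_tab","morning_tab"]:
    print([(round(d["p"],2),d["extent"]) for d in cams.masks_of(t,"wrist")][:3])
E
```

```text
2.475 [0.56423507 0.0079501  0.20159923] 0.0001704348033146292 [[-0.0, -1.0, 0.001], [-1.0, 0.0, -0.0], [0.0, -0.001, -1.0]] [ 0.14891343  0.7577032  -0.61929287]
[(0.64, [181.7, 142.7, 221.7, 166.9])]
[(0.76, [124.9, 148.2, 166.2, 168.0])]
```

View pics/w1.png

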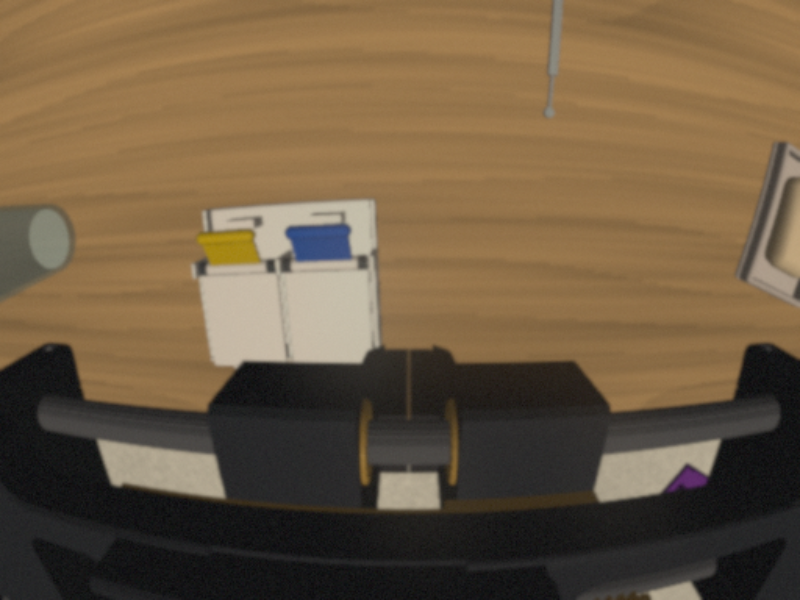

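```bash
python3 - <<'E'
from h import *
s=env.state()
k=512/800
for n,(u,v) in dict(bl=(287,230),br=(350,228),yl=(198,236),yr=(254,233)).items(): print(n,atz("wrist",u*k,v*k,.071,s))
for n,(u,v,z) in dict(rearR=(375,200,.03),rearL=(203,210,.03),frontR=(380,362,.062),frontL=(212,365,.062)).items(): print(n,atz("wrist",u*k,v*k,z,s))
im=cv2.imread("pics/w1raw.png")[100:240,100:260];cv2.imwrite("pics/w1c.png",cv2.resize(im,None,fx=4,fy=4,interpolation=cv2.INTER_CUBIC))
E
```

```text
bl [0.60062827 0.07576665 0.071     ]
br [0.60106739 0.03989132 0.071     ]
yl [0.5989374  0.13160365 0.071     ]
yr [0.59946124 0.09558949 0.071     ]
rearR [0.61396527 0.02879969 0.03      ]
rearL [0.61137523 0.14637607 0.03      ]
frontR [0.51785115 0.02521514 0.062     ]
frontL [0.51297989 0.13663775 0.062     ]
```

View pics/w1c.png

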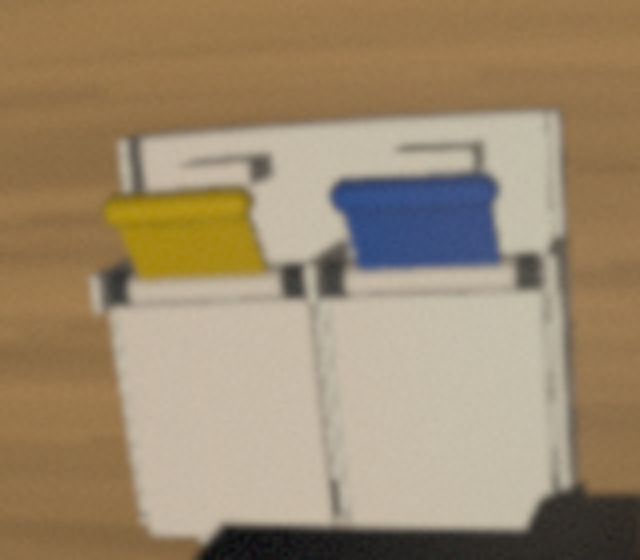

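Emit:
servo_tool(series=[1.3,1.6,0,0.01,2.6,3.3,0,0.025,4,5,-2,0.025,4,5,-5,0.025,4,5,-8.4,0.025])

```text
time_s: 3.25
eef_pos: [0.6044, 0.0582, 0.1166]
eef_rot: [-2.248, 2.192, -0.002]
wrist_force: [0.0, 0.0, 0.4]
opening: 0.0005
```

Emit:
servo_tool(series=[0,0,0,0,0,0,0,0,0,0,0,0,0,0,0,0,0,0,0,0])

```text
time_s: 3.88
eef_pos: [0.604, 0.058, 0.1172]
eef_rot: [-2.248, 2.193, -0.001]
wrist_force: [-0.1, 0.0, 0.3]
opening: 0.0003
```

```bash
python3 - <<'E'
from h import *
s=env.state();print(s["time_s"],s["eef_pos"],s["eef_rot"],s["wrist_force"])
im=cams.capture("wrist"); cv2.imwrite("pics/w2.png",cv2.resize(im,(800,600))[:,:,::-1])
im=cams.capture("scene")[130:260,200:370]; cv2.imwrite("pics/s2.png",cv2.resize(im,None,fx=4,fy=4,interpolation=cv2.INTER_CUBIC)[:,:,::-1])
E
```

```text
3.875 [0.6040238  0.0580052  0.11718893] [-2.24847033e+00  2.19346758e+00 -8.64262314e-04] [-0.14349118  0.00760121  0.27064317]
```

View pics/w2.png

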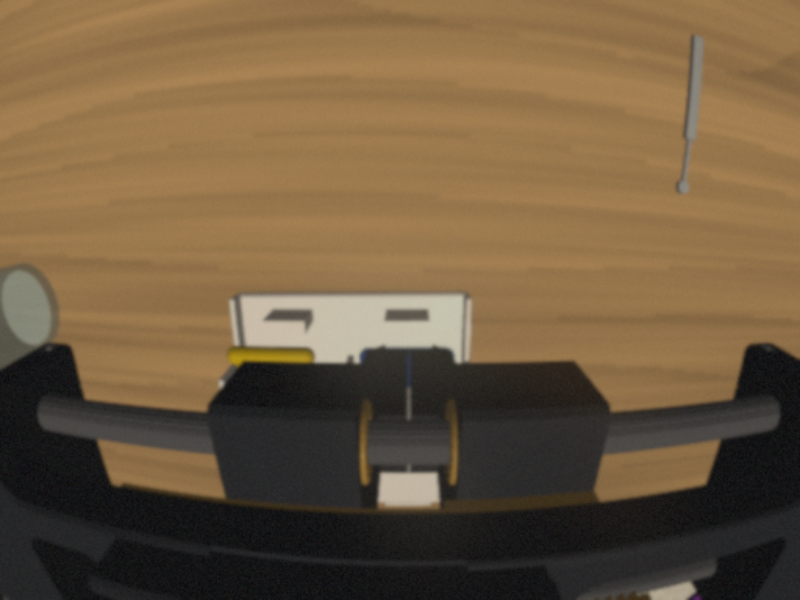

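View pics/s2.png

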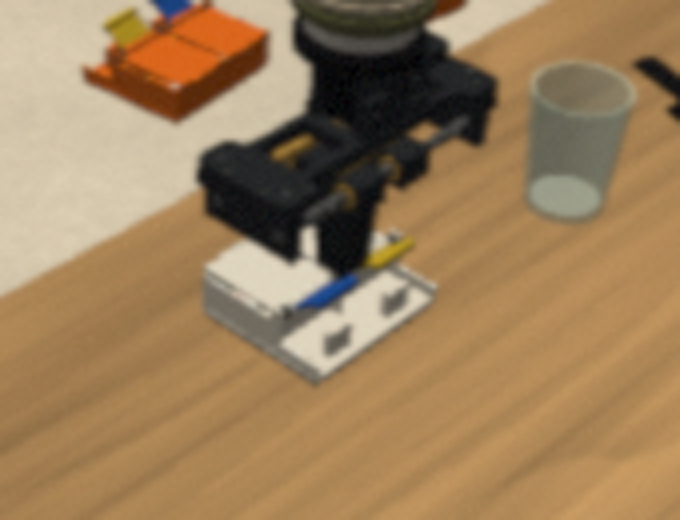

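```bash
python3 - <<'E'
from h import *
s=env.state();k=512/800
for u,v in [(229,353),(313,353),(234,297),(470,295)]: print(atz("wrist",u*k,v*k,.071 if v>300 else .03,s))
im=cv2.imread("pics/w2.png")[280:400,200:500];cv2.imwrite("pics/w2c.png",cv2.resize(im,None,fx=2.6,fy=2.6,interpolation=cv2.INTER_CUBIC))
E
```

```text
[0.59878246 0.13192387 0.071     ]
[0.60060364 0.09576784 0.071     ]
[0.61119898 0.14381126 0.03      ]
[0.61500869 0.02919678 0.03      ]
```

View pics/w2c.png

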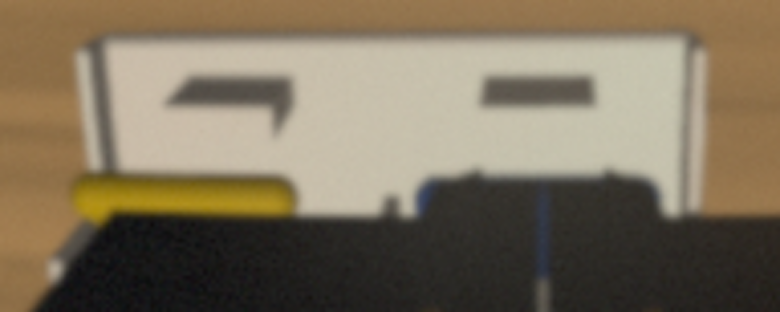

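Emit:
servo_tool(series=[0,0,-0.5,0,0,0,-1,0,0,0,-1.4,0,0,0,-1.7,0,0,0,-1.9,0])

```text
time_s: 4.6
eef_pos: [0.6039, 0.058, 0.0975]
eef_rot: [2.249, -2.194, -0.0]
wrist_force: [-0.1, 0.3, 0.1]
opening: 0.0008
```

Emit:
servo_tool(series=[0,0,-0.1,0,0,0,-0.2,0,0,0,-0.3,0,0,0,-0.4,0,0,0,-0.5,0])

```text
time_s: 5.22
eef_pos: [0.6049, 0.0579, 0.0936]
eef_rot: [-2.247, 2.192, -0.004]
wrist_force: [2.4, -0.0, 5.0]
opening: 0.0004
```

```bash
python3 - <<'E'
from h import *
im=cams.capture("scene")[130:260,200:370]; cv2.imwrite("pics/s3.png",cv2.resize(im,None,fx=4,fy=4,interpolation=cv2.INTER_CUBIC)[:,:,::-1])
E
```

```text
(no output)
```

View pics/s3.png

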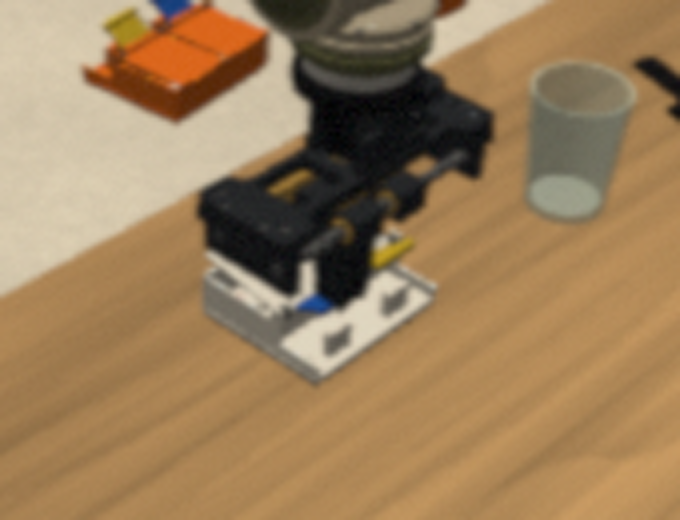

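Emit:
servo_tool(series=[0.05,0,-0.15,0,0.1,0,-0.3,0,0.15,0,-0.45,0,0.2,0,-0.6,0,0.25,0,-0.75,0])

```text
time_s: 5.9
eef_pos: [0.6063, 0.058, 0.085]
eef_rot: [2.249, -2.194, -0.001]
wrist_force: [2.9, -0.3, 2.9]
opening: 0.0004
```

Emit:
servo_tool(series=[0.05,0,-0.1,0,0.05,0,-0.2,0,0.05,0,-0.3,0,0.05,0,-0.4,0,0.05,0,-0.5,0])

```text
time_s: 6.52
eef_pos: [0.607, 0.0581, 0.0803]
eef_rot: [-2.249, 2.194, -0.0]
wrist_force: [2.0, -0.2, 4.1]
opening: 0.0006
```

```bash
python3 - <<'E'
from h import *
s=env.state();print(s["time_s"],s["eef_pos"],s["wrist_force"])
im=cams.capture("scene")[130:260,200:370]; cv2.imwrite("pics/s4.png",cv2.resize(im,None,fx=4,fy=4,interpolation=cv2.INTER_CUBIC)[:,:,::-1])
im=cams.capture("wrist"); cv2.imwrite("pics/w4.png",cv2.resize(im,(800,600))[:,:,::-1])
E
```

```text
6.525 [0.60698908 0.05806945 0.08027872] [ 2.02855202 -0.19376901  4.11880146]
```

View pics/s4.png

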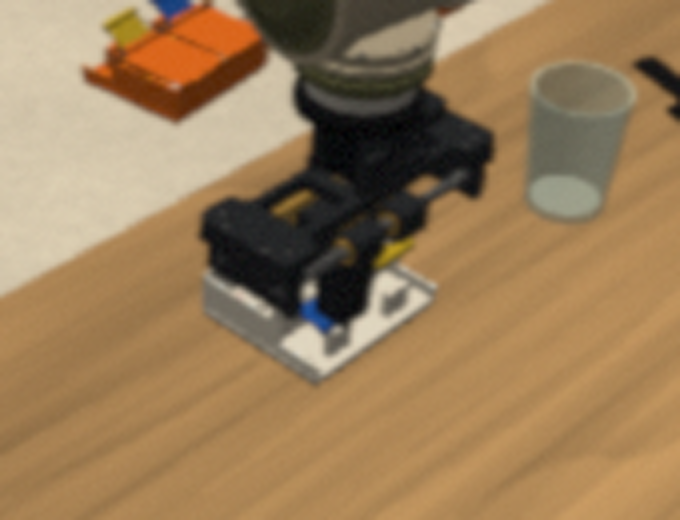

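View pics/w4.png

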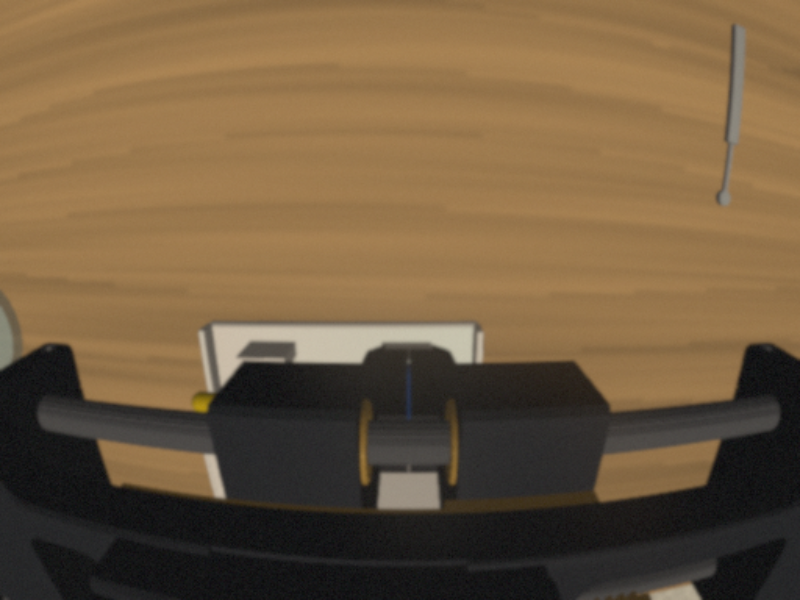

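Emit:
servo_tool(series=[0,0,-0.1,0,0,0,-0.2,0,0,0,-0.3,0,0,0,-0.3,0,0,0,-0.3,0])

```text
time_s: 7.25
eef_pos: [0.6069, 0.0581, 0.0772]
eef_rot: [2.249, -2.194, -0.0]
wrist_force: [2.3, 0.1, 2.9]
opening: 0.0006
```

Emit:
servo_tool(series=[0,0,-0.05,0,0,0,-0.1,0,0,0,-0.1,0,0,0,-0.1,0,0,0,-0.1,0])

```text
time_s: 7.88
eef_pos: [0.6069, 0.058, 0.0767]
eef_rot: [-2.249, 2.194, -0.0]
wrist_force: [0.6, -0.7, 8.6]
opening: 0.0002
```

Emit:
servo_tool(series=[0,0,-0.03,0,0,0,-0.05,0,0,0,-0.05,0,0,0,-0.05,0,0,0,-0.05,0])

```text
time_s: 8.5
eef_pos: [0.6069, 0.0581, 0.0766]
eef_rot: [-2.249, 2.193, -0.001]
wrist_force: [-0.4, 0.2, 10.6]
opening: 0.0006
```

```bash
python3 - <<'E'
from h import *
im=cams.capture("scene")[130:260,200:370]; cv2.imwrite("pics/s5.png",cv2.resize(im,None,fx=4,fy=4,interpolation=cv2.INTER_CUBIC)[:,:,::-1])
s=env.state();print(s["time_s"],s["eef_pos"],s["wrist_force"])
im=cams.capture("wrist"); cv2.imwrite("pics/w5.png",cv2.resize(im,(800,600))[:,:,::-1])
im=cams.capture("top")[100:230,160:330]; cv2.imwrite("pics/t5.png",cv2.resize(im,None,fx=4,fy=4,interpolation=cv2.INTER_CUBIC)[:,:,::-1])
E
```

```text
8.55 [0.60691659 0.05801598 0.0766101 ] [-0.60056785 -0.48269554 10.18514824]
```

View pics/s5.png

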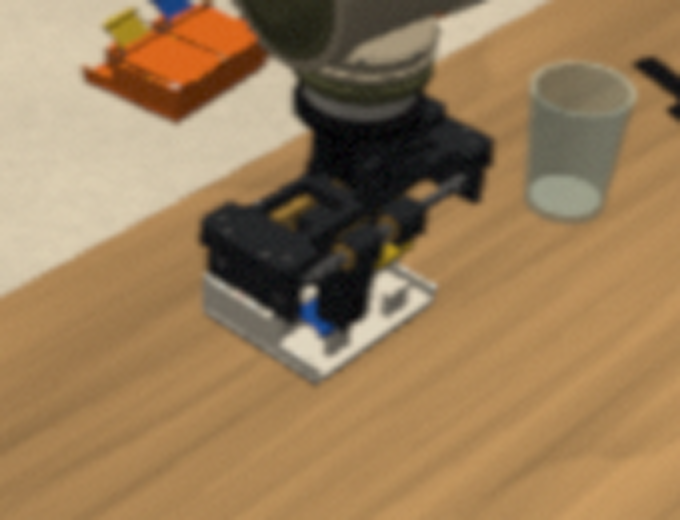

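View pics/w5.png

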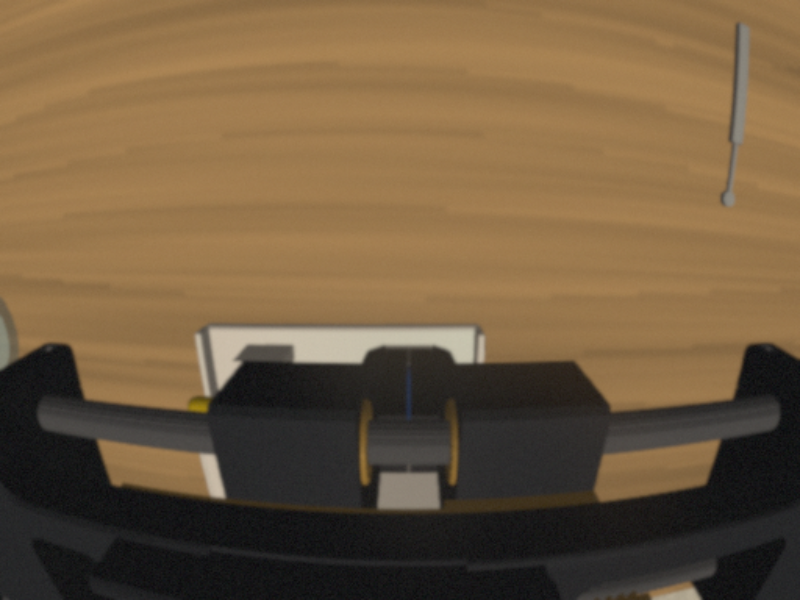

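View pics/t5.png

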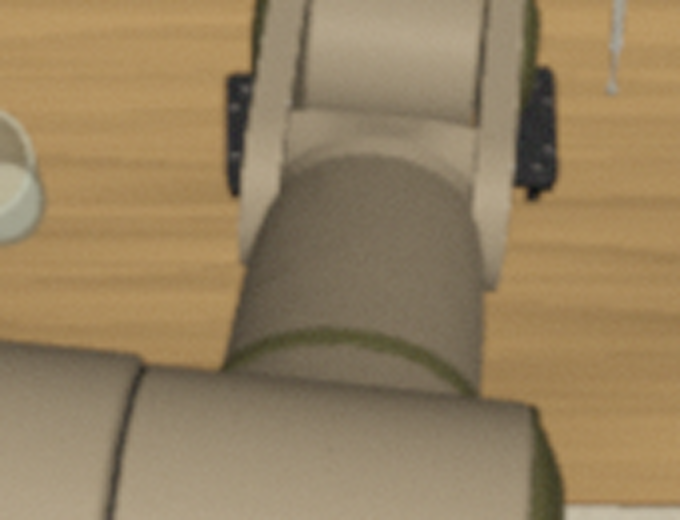

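```bash
python3 - <<'E'
from bench import env
print(env.job_done()); s=env.state();print(s["time_s"],s["eef_pos"],s["wrist_force"])
E
```

```text
the job is handed in; nothing more can be done
None
the job is handed in; nothing more can be done
```

I pressed the blue evening tab down to its stop with the closed fingertips, and I handed the job in at about 8.6 s while still holding it down.

- **Tab at its stop:** the fingertips ended at z ≈ 0.0546 m, against the 0.055 m expected for the top of the bead at the stop. The upward force rose from about 3–4 N to about 10 N there, which is what the stop should feel like.
- **Box and other things:** in the scene picture the box's rear corners were in the same pixels before and after the press. The yellow tab still looked at rest, and the mug, ear cleaner and hair pick were untouched where they showed.
- **Not checked directly:** the gripper and arm hid the raised white cover from every camera. That the lid is open comes from the tab's depth, the force and the visible steep blue tab, not from seeing the cover.

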